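Slide the paint-pot rack into the make-up trunk past its sprung flap

TASK

With one fingertip press down the long metal bar beside the chute so that the hinged flap swings up, and keep it held up while another finger pushes the wooden rack of paint pots along the chute, by the upright plate at its back, until it is fully home against the end stop in the trunk. Keep the flap up clear of the rack until the pots are wholly past it, then let the bar go so that the flap closes behind them. Push only: the rack must not be lifted or tipped, and the bottles and other things standing about must be left where they are.

Things in the scene. Friction and masses are not known exactly. Their poses are not given: they have to be found in the camera images.
- chute: fixed chute into the black trunk. Origin on the table under the channel's middle, in the flap's plane; +x is the way in (push direction), +y the press bar's side, towards the robot, z up. Channel: floor 6 mm above the table, 76 mm between straight 4 mm walls with tops at 31 mm, x = -254 mm (entrance) to +90 mm (end stop). The trunk round its end: x 25 to 210, y -84 to 84 mm, 55 mm tall
- end_stop (a point): top of the end stop's face that the rack's front meets when home: x = 90, y = 0, z = 50 mm in the chute frame
- shaft (a point): on the axis of the flap's hinge shaft, 8 mm thick, parallel to the chute's x at y = 46 mm, 50 mm above the table, running from x = -246 to +16 mm on posts no taller than itself; this point is at x = -142 mm
- flap (a joint): angle of flap and press bar, one piece on the shaft; rad, 0 = closed, grows as the bar goes down and the flap up, stop at 1.15. It clears the rack from 0.68; hold it at 0.8 to 1.1. A spring closes it (2 to 6 N at the fingertip). Tip of a vertical finger with its inner edge 34 mm outside the shaft axis: at 34 mm above the table about 1.0 rad, at 40 mm about 0.8, some 0.3 rad per 10 mm
- bar_middle (a point): middle of the press bar's top. The bar is a flat aluminium plate 4 mm thick running parallel to the chute from x = -240 to -44 mm, 10 to 76 mm outside the shaft axis; closed, it rises outwards at 0.5 rad from level (outer edge 88 mm above the table); its slope is 0.5 minus the joint value. Press it anywhere and slide along it. At rest this point is at x -142, y 83, z 73 mm in the chute frame
- hanging_plate (a point): middle of the lower edge of the flap's steel plate, 5 mm thick. Closed, it blocks the channel at x = 0 of the chute from 40 to 76 mm above the table, y = 6 to -36 mm. Raised, the flap stands up to 140 mm above the table in the plane x = 0: keep the hand out of it (the work needs no finger beyond x = -50 mm)
- rack: loose light-wood rack, 0.2 to 0.4 kg, in the channel, axes along the chute's. Origin under the centre of its 70 x 70 mm part with six lidded pots, 58 mm tall, with upright end boards; +x is its front. A stem 18 mm wide, 14 mm high joins it to the push plate behind. The closed flap passes over the stem. Home: front board against the end stop, origin at x = 55 mm in the chute frame
- push_plate (a point): centre of the rear face of the rack's upright push plate: 50 mm wide, 6 mm thick, 2 to 56 mm above the rack's underside, its rear face at x = -110 mm in the rack frame. When home it stands at x = -55 mm in the chute frame, outside the flap
- water_bottle: clear drinking bottle, 62 mm diameter, 200 mm tall, a bystander beside the trunk, on the side away from the press bar; origin under its centre
- cream_jar: small glass jar with black lid, 52 mm diameter, 46 mm tall, a bystander close beside the chute on the side away from the press bar; origin under its centre
- powder_tin: flat brass tin, 68 mm diameter, 18 mm tall, a bystander beside the chute on the press bar's side; origin under its centre
- face_brush: brush 160 mm long lying on the table, a bystander beside the chute near its entrance, on the side away from the press bar; origin under its middle
- mug: white mug, 76 mm diameter, 85 mm tall, a bystander; origin under its centre
- spray_can: steel can, 52 mm diameter, 170 mm tall, a bystander; origin under its centre
- glue_jar: amber jar, 60 mm diameter, 70 mm tall, a bystander; origin under its centre
- round_mirror: round wooden hand mirror lying flat, 100 mm disc with a 95 mm handle, 10 mm thick, a bystander; origin under the disc's centre
There are look-alikes about, which are no part of the job. What is shaped like the rack but blue is not meant.

How it is judged:
By the outcome, as a careful person would: the job done as asked, in the order asked, and still so for the second after the job is handed in, with the robot touching nothing.
It also fails if it takes over 38 s, if anything falls off the work surface, if the arm or the gripper's body presses on something with over 40 N, if the wrist force passes 120 N, or if a joint passes its speed limit or range.

ROBOT

A 6-joint arm with a two-finger parallel gripper is mounted at the origin on the work surface. World frame = base frame: x ahead of the robot, y to its left, z up, the work surface at z = 0. Lengths are in m, angles in rad, forces in N, time in s.
With the tool pointing down it reaches from about 0.4 to 0.825 m from the base axis. Payload 7 kg.
Tool frame: the origin (TCP) lies at the very end of the fingers, on their centre line; the grasp point (between the pads) lies 19 mm behind it; z points along the fingers, y is the direction in which the jaws open and shut (so a half turn about z gives the same grasp; the last joint's range is limited). The gripper opens to 88 mm and grips with 3 to 60 N. Pads are 19 mm wide; open, the fingers measure 130 mm over their backs; the gripper's body (78 mm by 193 mm) begins 47 mm behind the grasp point.
Start: joints at [1.477, 0.359, 0.012, 0, -1.224, -0.288], TCP at [0.252, 0.626, 0.227] pointing down, gripper open.
Joint ranges: [-3.07, 3.07], [-1.43, 2.12], [-1.02, 1.25], [-3.03, 1.67], [-3.05, -0], [-3.03, 3.03]. Speed limits (rad/s): [2.39, 2.39, 3.01, 3.14, 3.14, 3.14].

INTERFACE

Orientations are given as [roll, pitch, yaw] about the fixed x, y, z axes, in that order (R = Rz(yaw) Ry(pitch) Rx(roll)).
In Python, from station import arm gives the robot as it stands.
- The arm moves only by the shell command python3 -m inch 'ROWS' [FORCE]. ROWS is text: rows parted by semicolons, each of 7 numbers parted by spaces: the closure, from 0 (fully open) to 1 (shut), then the shift along the tool's x, y, z each as a share of 300 mm, from -1 to 1, then the turn, a rotation vector about the tool's x, y, z each as a share of 60 degrees, from -1 to 1. In form: grip tx ty tz rx ry rz; .... A call has 1 to 12 rows; each row is the pose to reach, as a shift and turn from the pose commanded when the call began, along the tool's axes at that moment; what a row does not reach only later rows make up. A row lasts 1/10 s, in which the tool goes at most 50 mm and 8.59 degrees, less where a joint would pass 70% of its speed; a pose out of reach is approached as far as the arm can. A call with a number of a shift or a turn outside -1 to 1 is refused whole. A call with a gripper value outside its range is refused whole. The fingers move at their own pace and stop on an object; FORCE is the grip in N (left out, the last holds). Time passes only in rows, so rows that repeat a pose let the fingers close. It gives the time, the measured TCP pose, the force and the opening at its end, in the units of the state.
- arm.get_state(): the state, without advancing time (a new reading comes with each control period).
- arm.grab_frame(name): name is "side" or "top" or "wrist"; returns a dict with "img" (420x560x3 uint8, red, green, blue), "range_z" (420x560 float32, m along the optical axis (not along the pixel's ray), 0 where there is no reading), "fx", "fy", "cx", "cy" (pixels), "extrinsics" (4x4, takes a point from world to camera coordinates); the wrist camera has in their place "tool_from_camera" (4x4, takes a point from camera to tool coordinates, whose origin is the TCP and whose axes are the flange's). Camera axes: x right, y up, looking along -z (the intrinsics and any distortion apply to the point x, -y, -z); pixel columns grow to the right and rows downward; lengths in m; the calibration is good to about 2 mm. A picture is of the moment at which its call begins: read the wrist's pose just before it.
- arm.job_done(): hands the job in, once; it reports no verdict.
The state is a dict: "t": time; "q": joint angles; "qd": joint speeds; "joint_efforts": joint torques, N m; "eef_pos": TCP position; "ee_rot": TCP orientation; "force": force on the tool from outside, world axes, zero at the start; "moment": the same for the moment, N m; "width": finger opening in m.
Only numpy, scipy, OpenCV 4.12 (cv2) and the standard library are available. Lean on these libraries where they do the work, as an engineer would, in place of code of your own. Each camera call takes 0.05 s, during which the arm holds its last target.

## Working session

There is one attempt and no reset: what is moved stays moved. The work goes in short steps, Python scripts to look and compute and a shell command to move; the robot and the scene stay as the last step left them, time stands still between calls to the robot, and variables do not carry over. Pictures are saved under pics/ and viewed, and the job is handed in when it is done.

```bash
mkdir -p pics; ls; python3 - <<'E'
from station import arm
import cv2,pickle
s=arm.get_state();print({k:s[k] for k in s})
d={}
for n in ("side","top","wrist"):
    f=arm.grab_frame(n);d[n]=f
    cv2.imwrite(f"pics/{n}0.png",cv2.cvtColor(f["img"],cv2.COLOR_RGB2BGR))
    print(n,f.keys(),f["fx"],f["cx"],f["cy"])
pickle.dump((s,d),open("f0.pkl","wb"))
E
```

```text
pics
{'t': 0.0, 'q': array([ 1.47709880e+00,  3.59364818e-01,  1.10872486e-02, -3.59621738e-04,
       -1.22408948e+00, -2.88097420e-01]), 'qd': array([ 0.00098555, -0.00133931,  0.00055124, -0.00178606, -0.0001451 ,
        0.00178978]), 'joint_efforts': array([-2.26565724e-03, -5.82722390e+01,  2.93057907e+01,  6.99756503e+00,
        7.07566258e-03, -1.58204384e-04]), 'eef_pos': array([0.25133877, 0.62594982, 0.2256476 ]), 'ee_rot': array([ 3.13999061e+00, -1.22192770e-04, -3.81917318e-01]), 'force': array([ 0.03835551,  0.44437421, -0.35518169]), 'moment': array([-0.02093861,  0.05771896,  0.04907987]), 'width': 0.08751461293809028}
side dict_keys(['img', 'range_z', 'fx', 'fy', 'cx', 'cy', 'extrinsics']) 384.2678295751419 277.54067827998404 215.0032877909337
top dict_keys(['img', 'range_z', 'fx', 'fy', 'cx', 'cy', 'extrinsics']) 478.36528805646486 277.43832752050906 201.79791475512886
wrist dict_keys(['img', 'range_z', 'fx', 'fy', 'cx', 'cy', 'tool_from_camera']) 300.5067042145355 276.23643206975487 208.60820711068854
```

View pics/top0.png

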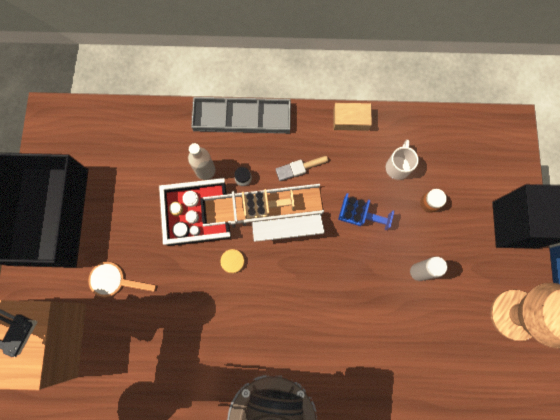

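View pics/side0.png

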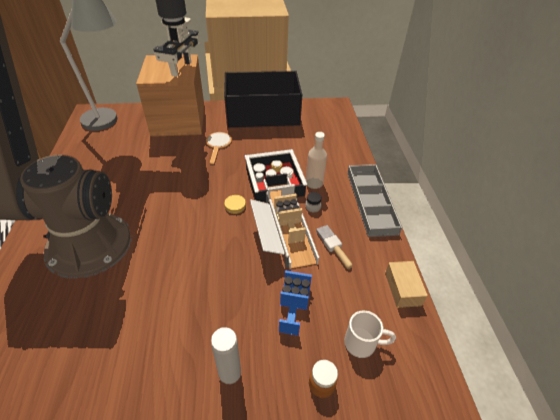

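View pics/wrist0.png

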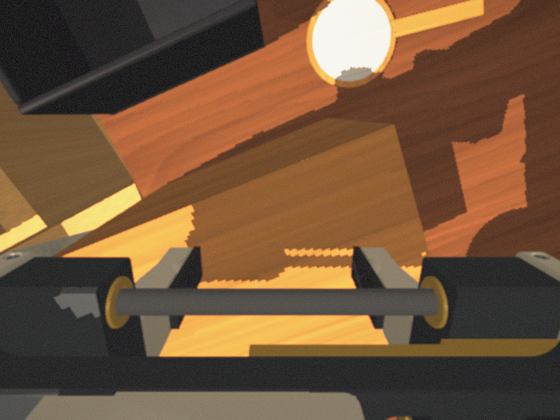

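The top view shows the chute around (215-322, 185-240). The trunk is at (195,212), the press bar at (288,228) and the light-wood rack at (268,203). The blue look-alike is at (365,212). Next I'll enlarge the crop.

```bash
cat > h.py <<'E'
import numpy as np,cv2,pickle
from scipy.spatial.transform import Rotation as R
def back(f,u,v,z=None):
    # pixel -> world ; z: intersect plane, else range
    E=f["extrinsics"];Ei=np.linalg.inv(E)
    d=np.array([(u-f["cx"])/f["fx"],-(v-f["cy"])/f["fy"],-1.0])
    if z is None:
        return Ei[:3,:3]@(d*f["range_z"][int(round(v)),int(round(u))])+Ei[:3,3]
    w=Ei[:3,:3]@d;o=Ei[:3,3]
    return o+w*(z-o[2])/w[2]
def proj(f,p):
    c=f["extrinsics"]@np.r_[p,1]
    return f["cx"]+f["fx"]*c[0]/-c[2], f["cy"]-f["fy"]*c[1]/-c[2]
E
python3 - <<'E'
from h import *
s,d=pickle.load(open("f0.pkl","rb"))
t=d["top"];print(np.linalg.inv(t["extrinsics"]).round(3)); print(proj(t,[0,0,0]),proj(t,[.5,0,0]))
def crop(n,x0,y0,x1,y1,k,out):
    im=cv2.cvtColor(d[n]["img"],cv2.COLOR_RGB2BGR)[y0:y1,x0:x1]
    cv2.imwrite(out,cv2.resize(im,None,fx=k,fy=k,interpolation=cv2.INTER_CUBIC))
crop("top",150,140,340,280,4,"pics/topc.png")
crop("side",220,130,360,290,4,"pics/sidec.png") if 0 else crop("side",220,135,360,280,4,"pics/sidec.png")
for n,u,v in [("top",277,160),("top",350,240),("top",300,228),("top",195,212),("top",370,240)]:print(u,v,back(d[n],u,v))
E
```

```text
[[ 2.600e-02  9.730e-01 -2.280e-01  2.850e-01]
 [-1.000e+00  2.500e-02 -5.000e-03 -6.000e-03]
 [ 1.000e-03  2.280e-01  9.740e-01  1.395e+00]
 [ 0.000e+00  0.000e+00  0.000e+00  1.000e+00]]
(np.float64(272.20343370297667), np.float64(421.8636578173121)) (np.float64(277.01121529214066), np.float64(238.56857746706754))
277 160 [0.74148826 0.00631268 0.00219809]
350 240 [ 0.50210626 -0.21535132 -0.0050644 ]
300 228 [ 0.51901135 -0.06358861  0.07996937]
195 212 [0.56675157 0.24041534 0.03249645]
370 240 [ 0.50354738 -0.27423751 -0.00449694]
```

View pics/topc.png

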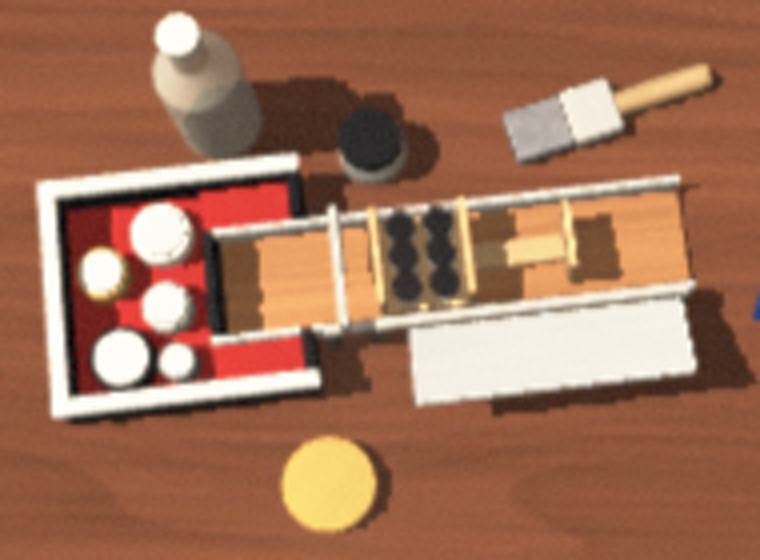

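View pics/sidec.png

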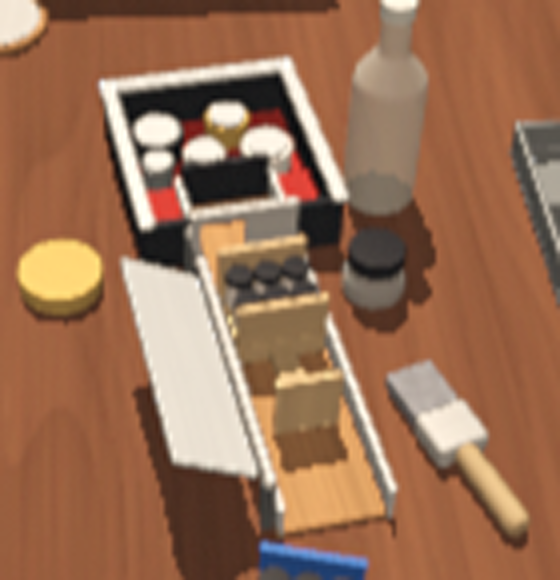

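The enlarged crops show the light-wood rack in the channel, with pots at topc (420,255) and push plate at (570,235). The blue rack lies outside the chute and isn't meant. I'll fit the chute pose to the corners I read off.

```bash
cat > fit.py <<'E'
from h import *
from scipy.optimize import least_squares
s,d=pickle.load(open("f0.pkl","rb"))
T=[((25,84,55),(320,387)),((210,84,55),(55,418)),((210,-84,55),(38,183)),((25,-84,55),(299,156)),
((-44,54.8,56.6),(409,330)),((-240,54.8,56.6),(686,298)),((-44,111.7,88),(416,405)),((-240,111.7,88),(695,372)),((-254,-42,31),(680,177))]
S=[((25,84,55),(148,228)),((25,-84,55),(346,193)),((210,84,55),(102,82)),((210,-84,55),(290,60)),((-240,111.7,88),(175,465)),((-44,111.7,88),(122,260)),((-240,54.8,56.6),(255,475))]
def w(p,P):
    c,s_=np.cos(p[2]),np.sin(p[2]);x,y,z=np.array(P)/1000
    return np.array([p[0]+c*x-s_*y,p[1]+s_*x+c*y,z])
def res(p,L,n,off):
    return np.array([np.array(proj(d[n],w(p,P)))-(np.array(q)/4+off) for P,q in L])
tt=lambda p:res(p,T,"top",(149.6,139.6)); ss=lambda p:res(p,S,"side",(219.6,134.6))
if __name__=="__main__":
  p0=[.58,.1,1.57]
  for nm,fn in (("top",tt),("side",ss),("both",lambda p:np.r_[tt(p),ss(p)])):
    r=least_squares(lambda p:fn(p).ravel(),p0);print(nm,r.x.round(4));print(fn(r.x).round(1).tolist())
E
python3 fit.py
```

```text
top [0.5831 0.1233 1.7157]
[[-0.6, -0.7], [0.2, -0.8], [0.7, 0.8], [-0.9, 0.3], [0.2, 0.5], [-0.8, 0.5], [0.1, -0.2], [0.9, -0.3], [0.1, 0.1]]
side [0.5831 0.1225 1.7138]
[[-1.3, -0.7], [0.2, 0.8], [0.4, 0.6], [-0.0, 0.2], [-0.0, -0.8], [0.1, -0.1], [0.6, 0.4]]
both [0.5831 0.1231 1.7149]
[[-0.6, -0.7], [0.3, -0.8], [0.8, 0.7], [-0.8, 0.2], [0.3, 0.5], [-0.7, 0.5], [0.2, -0.2], [0.9, -0.2], [0.2, 0.1], [-1.3, -0.8], [0.1, 0.6], [0.4, 0.5], [-0.1, 0.1], [0.1, -1.0], [0.1, -0.3], [0.7, 0.3]]
```

```bash
cat >> h.py <<'E'
C=np.array([.5831,.1231]);YAW=1.7149
c_,s_=np.cos(YAW),np.sin(YAW)
def toC(w): 
    dx=np.array(w[:2])-C; return np.array([c_*dx[0]+s_*dx[1],-s_*dx[0]+c_*dx[1],w[2]])
def toW(p): return np.array([C[0]+c_*p[0]-s_*p[1],C[1]+s_*p[0]+c_*p[1],p[2]])
def mv(st,pc,yaw=YAW-np.pi):
    "row shares to reach TCP at chute-frame pc (m) from the measured pose"
    R0=R.from_euler("xyz",st["ee_rot"]);Rt=R.from_euler("xyz",[np.pi,0,yaw])
    t=R0.inv().apply(toW(pc)-st["eef_pos"])/.3
    r=np.degrees((R0.inv()*Rt).as_rotvec())/60
    return t.round(4),r.round(4)
E
python3 - <<'E'
from h import *
s,d=pickle.load(open("f0.pkl","rb"));t=d["top"];sd=d["side"]
f=lambda u,v,z:(toC(back(t,u/4+149.6,v/4+139.6,z))*1e3).round(1)
g=lambda u,v,z:(toC(back(sd,u/4+219.6,v/4+134.6,z))*1e3).round(1)
print("plate rear top",f(573,200,.062),f(579,265,.062)); print("rear board",f(470,200,.064),f(477,303,.064),"front",f(369,208,.064),f(380,312,.064))
print("side plate top",g(276,382,.062),g(338,372,.062),"rear board",g(235,316,.064),g(326,297,.064),'front board',g(218,252,.064),g(305,238,.064))
print("flap",f(334,208,.076),f(341,325,.076))
print("jar",f(370,135,.046),"bottle",f(225,140,.0),"tin",f(329,483,.018))
print(d["wrist"]["tool_from_camera"].round(3))
print("targets",toW([-.190,.036,.15]),mv(s,[-.190,.036,.15]))
E
```

```text
plate rear top [-170.8  -26.4   62. ] [-169.    21.7   62. ]
rear board [-97.2 -34.6  64. ] [-93.6  41.   64. ] front [-24.5 -37.3  64. ] [-24.6  39.4  64. ]
side plate top [-164.5   23.1   62. ] [-164.6  -22.9   62. ] rear board [-96.5  37.4  64. ] [-91.6 -34.   64. ] front board [-27.1  34.7  64. ] [-25.8 -35.1  64. ]
flap [ -0.3 -37.   76. ] [ 3.  47.9 76. ]
jar [-30.  -96.9  46. ] bottle [  81.4 -120.     0. ] tin [ 26.7 150.1  18. ]
[[ 0.     0.953  0.303  0.082]
 [ 1.    -0.001  0.     0.001]
 [ 0.001  0.303 -0.953 -0.159]
 [ 0.     0.     0.     1.   ]]
targets [ 0.57475817 -0.07010045  0.15      ] (array([1.8651, 1.7508, 0.2552]), array([ 1.300e-03, -9.000e-04,  9.977e-01]))
```

The rack measures consistently: plate rear face at chute x ≈ -169 mm, origin at ≈ -60 mm. The wrist camera will face away from the flap. I'll move over in two calls.

```bash
python3 -m inch '0 0.93 0.87 0 0 0 0.998;0 0.93 0.87 0 0 0 0.998;0 0.93 0.87 0 0 0 0.998;0 0.93 0.87 0 0 0 0.998;0 0.93 0.87 0 0 0 0.998;0 0.93 0.87 0 0 0 0.998;0 0.93 0.87 0 0 0 0.998;0 0.93 0.87 0 0 0 0.998;0 0.93 0.87 0 0 0 0.998;0 0.93 0.87 0 0 0 0.998;0 0.93 0.87 0 0 0 0.998;0 0.93 0.87 0 0 0 0.998'; cat > st.py <<'E'
from h import *
from station import arm
import sys
s=arm.get_state();print("t",round(s["t"],2),"chute",(toC(s["eef_pos"])*1e3).round(1),"rpy",s["ee_rot"].round(4),"F",s["force"].round(1),"w",round(s["width"],4))
if len(sys.argv)>3: print(mv(s,[float(a)/1e3 for a in sys.argv[1:4]]))
E
python3 st.py -195 36 150
```

```text
t: 1.35
eef_pos: [0.4128, 0.2811, 0.2264]
ee_rot: [3.141, -0.0, -1.426]
force: [0.7, 0.5, -0.3]
width: 0.0876
t 1.35 chute [180.8 145.8 226.4] rpy [ 3.1414e+00 -1.0000e-04 -1.4257e+00] F [ 0.7  0.5 -0.3] w 0.0876
(array([ 1.253 , -0.3648,  0.2547]), array([ 0.0002, -0.0001,  0.001 ]))
```

```bash
python3 -m inch '0 0.95 -0.365 0 0 0 0;0 0.95 -0.365 0 0 0 0;0 0.95 -0.365 0 0 0 0;0 0.95 -0.365 0 0 0 0;0 0.95 -0.365 0 0 0 0;0 0.95 -0.365 0 0 0 0;0 0.95 -0.365 0 0 0 0;0 0.95 -0.365 0 0 0 0' >/dev/null; python3 -m inch '0 0.304 0 0.12 0 0 0;0 0.304 0 0.25 0 0 0;0 0.304 0 0.25 0 0 0;0 0.304 0 0.25 0 0 0' ; python3 st.py -195 36 80; python3 - <<'E'
from station import arm
import cv2
for n in("wrist","side"):
    f=arm.grab_frame(n);cv2.imwrite(f"pics/{n}1.png",cv2.cvtColor(f["img"],cv2.COLOR_RGB2BGR))
E
```

```text
t: 2.55
eef_pos: [0.5734, -0.0762, 0.1484]
ee_rot: [3.136, 0.0, -1.427]
force: [0.4, -0.7, 0.2]
width: 0.0879
t 2.55 chute [-195.8   38.2  148.4] rpy [ 3.1359e+00  3.0000e-04 -1.4271e+00] F [ 0.4 -0.7  0.2] w 0.0879
(array([-0.0026, -0.0086,  0.228 ]), array([ 0.0054,  0.0003, -0.0003]))
```

View pics/wrist1.png

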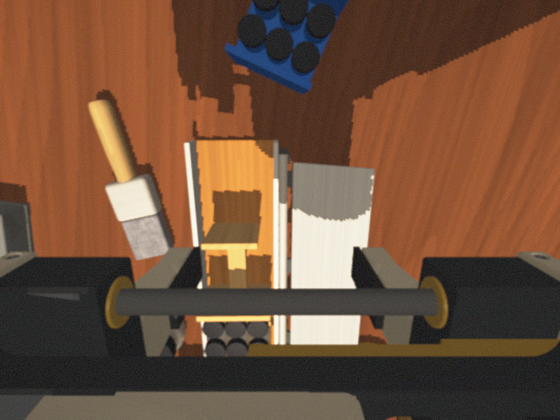

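View pics/side1.png

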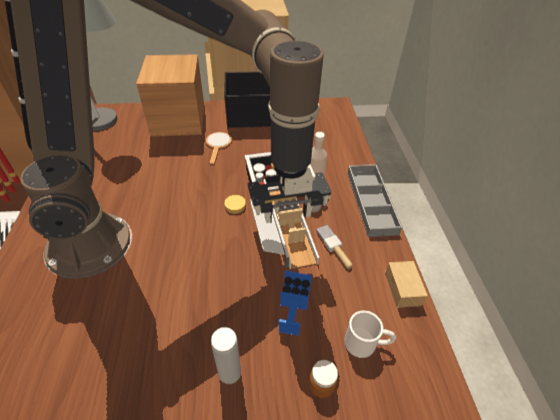

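Wrist view: push plate top edge at (205-258, 245), bar at (293-372, 165-350). I'll check these against the predicted projections.

```bash
python3 - <<'E'
from h import *
from station import arm
s=arm.get_state();f=arm.grab_frame("wrist");sd=arm.grab_frame("side")
T=np.eye(4);T[:3,:3]=R.from_euler("xyz",s["ee_rot"]).as_matrix();T[:3,3]=s["eef_pos"]
E=np.linalg.inv(T@f["tool_from_camera"]);f["extrinsics"]=E
P=lambda *p:np.array(proj(f,toW(np.array(p)/1e3))).round(0)
print("plate top rear",P(-169,-25,62),P(-169,25,62),"bar",P(-240,112,88),P(-240,55,57),"wall end",P(-254,-42,31),P(-254,42,31))
print("tcp side",proj(sd,s["eef_pos"]), "fingers", proj(sd,toW(np.array([-196,80+10,148])/1e3)),proj(sd,toW(np.array([-196,-19,148])/1e3)))
E
```

```text
plate top rear [208. 240.] [263. 240.] bar [378. 167.] [298. 160.] wall end [190. 140.] [282. 141.]
tcp side (np.float64(288.02298070240556), np.float64(216.7937814009266)) fingers (np.float64(267.9570701036018), np.float64(221.20424150850567)) (np.float64(308.07329654540365), np.float64(214.88255288431318))
```

```bash
python3 st.py -195 35 37; python3 -m inch '0 0 -0.01 0.06 0 0 0;0 0 -0.01 0.12 0 0 0;0 0 -0.01 0.18 0 0 0;0 0 -0.01 0.22 0 0 0;0 0 -0.01 0.24 0 0 0;0 0 -0.01 0.24 0 0 0' ; python3 st.py -195 35 37
```

```text
t 2.75 chute [-194.8   35.1  152.9] rpy [-3.1395e+00 -2.0000e-04 -1.4247e+00] F [-1.   0.5  0. ] w 0.0877
(array([0.0005, 0.0004, 0.3864]), array([-0.002 , -0.0001,  0.0019]))
t: 3.35
eef_pos: [0.5784, -0.0755, 0.0795]
ee_rot: [3.141, -0.0, -1.426]
force: [-0.5, -0.9, -0.3]
width: 0.0876
t 3.35 chute [-195.8   33.1   79.5] rpy [ 3.1412 -0.     -1.4261] F [-0.5 -0.9 -0.3] w 0.0876
(array([-0.0028,  0.0062,  0.1417]), array([ 0.0003, -0.    ,  0.0005]))
```

```bash
python3 -m inch '0 0 0.004 0.03 0 0 0;0 0 0.004 0.06 0 0 0;0 0 0.004 0.09 0 0 0;0 0 0.004 0.12 0 0 0;0 0 0.004 0.142 0 0 0;0 0 0.004 0.142 0 0 0;0 0 0.004 0.142 0 0 0' ; python3 st.py -195 35 37;  python3 - <<'E'
from station import arm
import cv2,pickle
d={}
for n in("wrist","side","top"):
    f=arm.grab_frame(n);d[n]=f;cv2.imwrite(f"pics/{n}2.png",cv2.cvtColor(f["img"],cv2.COLOR_RGB2BGR))
im=cv2.imread("pics/side2.png")[120:300,200:380];cv2.imwrite("pics/side2c.png",cv2.resize(im,None,fx=3.3,fy=3.3,interpolation=2))
E
```

```text
t: 4.05
eef_pos: [0.5773, -0.0762, 0.0369]
ee_rot: [3.141, -0.0, -1.427]
force: [-1.2, -0.3, 4.4]
width: 0.0875
t 4.05 chute [-196.4   34.4   36.9] rpy [ 3.1412e+00 -1.0000e-04 -1.4269e+00] F [-1.2 -0.3  4.4] w 0.0875
(array([-0.0047,  0.002 , -0.0005]), array([ 0.0004, -0.0001, -0.0002]))
```

View pics/side2c.png

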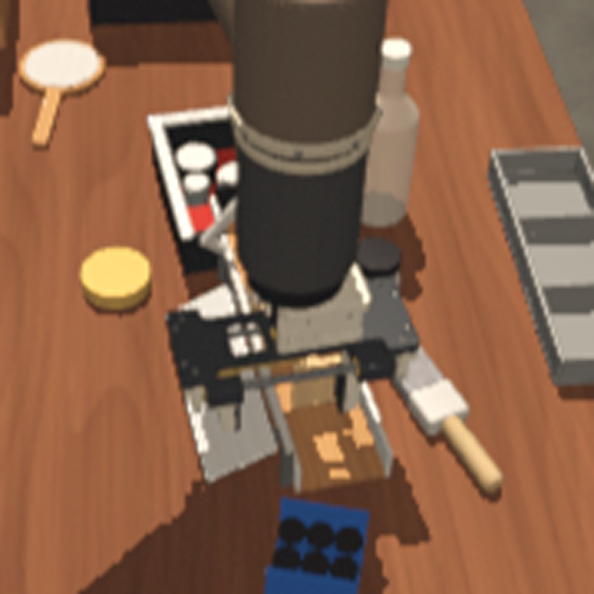

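View pics/wrist2.png

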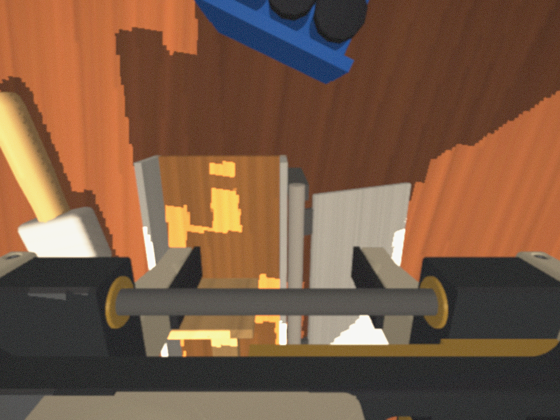

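The bar carries 4.4 N and the flap arm is up. I'll check the flap angle from the bar's outer corner at wrist pixel (411,184) and inner corner (313,193).

```bash
python3 - <<'E'
from h import *
from station import arm
s=arm.get_state();f=arm.grab_frame("wrist")
T=np.eye(4);T[:3,:3]=R.from_euler("xyz",s["ee_rot"]).as_matrix();T[:3,3]=s["eef_pos"]
f["extrinsics"]=np.linalg.inv(T@f["tool_from_camera"])
P=lambda *p:np.array(proj(f,toW(np.array(p)/1e3))).round(0)
for j in(.6,.7,.8,.9,1.,1.1):
    a=.5-j;b=lambda r:(-240,46+r*np.cos(a)-2*np.sin(a),50+r*np.sin(a)+2*np.cos(a))
    print(j,P(*b(76)),P(*b(10)))
print("plate top rear",P(-169,-25,62),P(-169,25,62),"wall",P(-254,-42,31),P(-254,42,31))
for u,v in((405,195),(380,195),(340,210),(325,210)):print(u,v,(toC(back(f,u,v))*1e3).round(0))
E
python3 st.py
```

```text
0.6 [443. 192.] [318. 196.]
0.7 [434. 189.] [318. 195.]
0.8 [424. 186.] [318. 195.]
0.9 [415. 183.] [317. 194.]
1.0 [405. 180.] [316. 194.]
1.1 [394. 178.] [316. 193.]
plate top rear [164. 329.] [257. 329.] wall [136. 161.] [289. 161.]
405 195 [-233.  112.   23.]
380 195 [-235.   94.   31.]
340 210 [-230.   69.   43.]
325 210 [-231.   61.   45.]
t 4.25 chute [-196.4   34.5   37.2] rpy [-3.1416 -0.     -1.4269] F [-0.8 -0.4  4.1] w 0.0874
```

The flap sits at about 0.9 rad, inside the 0.8-1.1 hold range. Now I'll push along -tool x.

```bash
python3 -m inch '0 -0.02 0 0 0 0 0;0 -0.04 0 0 0 0 0;0 -0.055 0 0 0 0 0;0 -0.07 0 0 0 0 0;0 -0.085 0 0 0 0 0;0 -0.10 0 0 0 0 0;0 -0.12 0 0 0 0 0;0 -0.14 0 0 0 0 0;0 -0.14 0 0 0 0 0' ; python3 st.py -100 35 37; python3 - <<'E'
from station import arm
import cv2
for n in("wrist","side"):
    f=arm.grab_frame(n);cv2.imwrite(f"pics/{n}3.png",cv2.cvtColor(f["img"],cv2.COLOR_RGB2BGR))
a=cv2.imread("pics/side3.png")[120:260,220:360];b=cv2.imread("pics/wrist3.png")
cv2.imwrite("pics/c3.png",cv2.resize(a,None,fx=4,fy=4,interpolation=2))
E
```

```text
t: 5.15
eef_pos: [0.5711, -0.0336, 0.0369]
ee_rot: [3.142, 0.0, -1.426]
force: [-2.2, 0.9, 4.5]
width: 0.0877
t 5.15 chute [-153.3   34.4   36.9] rpy [ 3.1416e+00  4.0000e-04 -1.4264e+00] F [-2.2  0.9  4.5] w 0.0877
(array([-0.1778,  0.002 , -0.0002]), array([0.    , 0.0004, 0.0003]))
```

View pics/wrist3.png

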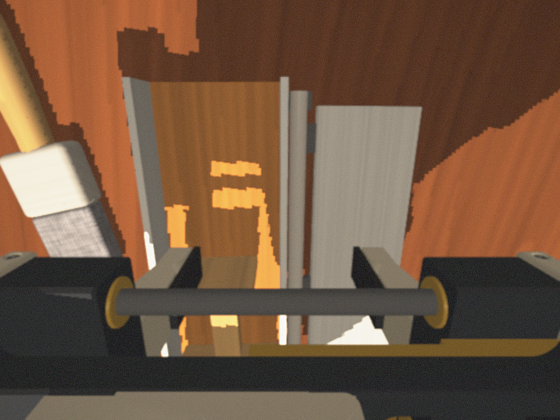

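View pics/c3.png

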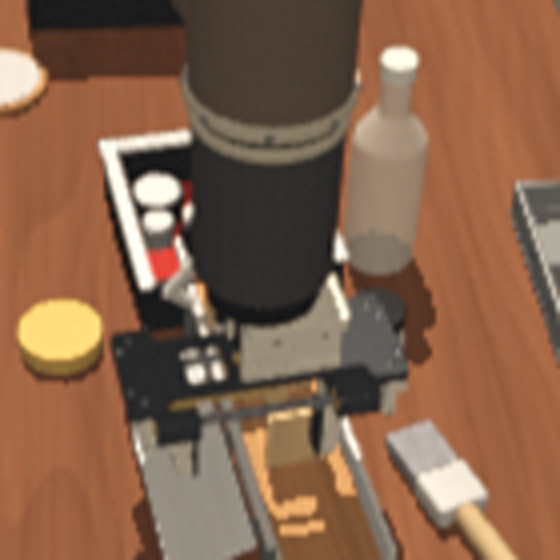

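The plate at c3 (290,435) is touching the inner finger at (322,430), and the rack is moving with low force. I'll continue.

```bash
python3 -m inch '0 -0.02 0 0 0 0 0;0 -0.045 0 0 0 0 0;0 -0.07 0 0 0 0 0;0 -0.095 0 0 0 0 0;0 -0.12 0 0 0 0 0;0 -0.145 0 0 0 0 0;0 -0.17 0 0 0 0 0;0 -0.195 0 0 0 0 0;0 -0.22 0 0 0 0 0;0 -0.235 0 0 0 0 0;0 -0.25 0 0 0 0 0;0 -0.25 0 0 0 0 0' ; python3 st.py -64.5 35 37; python3 - <<'E'
from station import arm
import cv2
for n in("wrist","side"):
    f=arm.grab_frame(n);cv2.imwrite(f"pics/{n}4.png",cv2.cvtColor(f["img"],cv2.COLOR_RGB2BGR))
a=cv2.imread("pics/side4.png")[120:260,220:360]
cv2.imwrite("pics/c4.png",cv2.resize(a,None,fx=4,fy=4,interpolation=2))
E
```

```text
t: 6.45
eef_pos: [0.5604, 0.0404, 0.0369]
ee_rot: [-3.141, 0.0, -1.427]
force: [-2.2, -0.1, 4.5]
width: 0.0875
t 6.45 chute [-78.6  34.3  36.9] rpy [-3.1414e+00  5.0000e-04 -1.4267e+00] F [-2.2 -0.1  4.5] w 0.0875
(array([-0.0468,  0.0023, -0.0002]), array([-0.0001,  0.0004,  0.    ]))
```

View pics/wrist4.png

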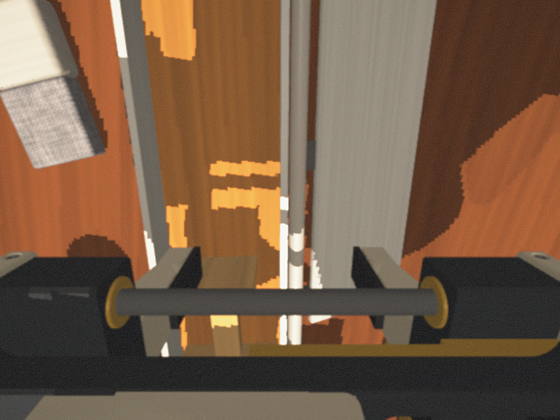

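View pics/c4.png

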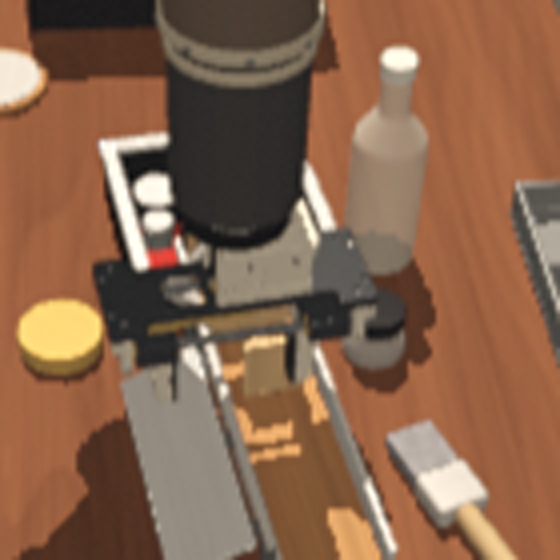

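About 14 mm remain. I'll make the final approach in small steps, watching the force.

```bash
python3 -m inch '0 -0.008 0 0 0 0 0;0 -0.016 0 0 0 0 0;0 -0.024 0 0 0 0 0;0 -0.032 0 0 0 0 0;0 -0.038 0 0 0 0 0;0 -0.042 0 0 0 0 0;0 -0.042 0 0 0 0 0' ; python3 st.py -64.5 35 37
```

```text
t: 7.25
eef_pos: [0.5587, 0.0523, 0.037]
ee_rot: [-3.142, 0.0, -1.427]
force: [-2.2, -2.3, 3.6]
width: 0.0877
t 7.25 chute [-66.5  34.3  37. ] rpy [-3.1416e+00  1.0000e-04 -1.4267e+00] F [-2.2 -2.3  3.6] w 0.0877
(array([-0.0068,  0.0022, -0.0002]), array([-0.    ,  0.0001, -0.    ]))
```

```bash
python3 -m inch '0 -0.004 0 0 0 0 0;0 -0.008 0 0 0 0 0;0 -0.008 0 0 0 0 0' ; python3 st.py -64.5 35 37
```

```text
t: 7.55
eef_pos: [0.5581, 0.0531, 0.0371]
ee_rot: [3.141, -0.001, -1.428]
force: [0.5, -12.4, 5.3]
width: 0.0874
t 7.55 chute [-65.7  34.8  37.1] rpy [ 3.1406e+00 -1.4000e-03 -1.4279e+00] F [  0.5 -12.4   5.3] w 0.0874
(array([-0.0039,  0.0007,  0.0003]), array([ 0.001 , -0.0014, -0.0012]))
```

```bash
python3 -m inch '0 -0.003 0 0 0 0 0;0 -0.003 0 0 0 0 0;0 -0.003 0 0 0 0 0' ; python3 st.py -64.5 35 37; python3 - <<'E'
from station import arm
import cv2
f=arm.grab_frame("top");cv2.imwrite(f"pics/top5.png",cv2.cvtColor(f["img"],cv2.COLOR_RGB2BGR))
a=cv2.imread("pics/top5.png")[160:270,150:300]
cv2.imwrite("pics/c5.png",cv2.resize(a,None,fx=5,fy=5,interpolation=2))
E
```

```text
t: 7.85
eef_pos: [0.5578, 0.0532, 0.0371]
ee_rot: [3.14, -0.002, -1.429]
force: [0.9, -15.0, 5.6]
width: 0.0876
t 7.85 chute [-65.5  35.   37.1] rpy [ 3.1401e+00 -2.0000e-03 -1.4286e+00] F [  0.9 -15.    5.6] w 0.0876
(array([-0.0034, -0.0001,  0.0005]), array([ 0.0014, -0.0019, -0.0018]))
```

View pics/c5.png

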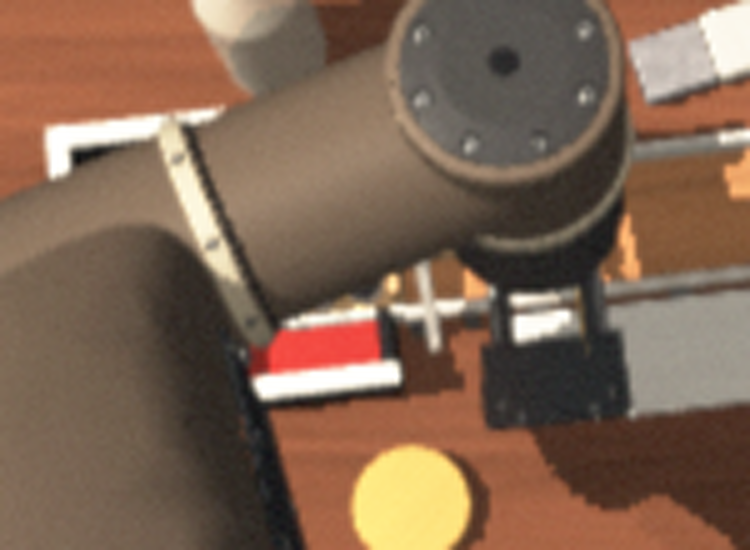

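It stopped solidly at TCP x = -65.5 mm (plate ≈ -56, nominal -55), and the rack's rear board is past the flap. I'll back off from the plate with the flap still held up, then check the plate's pose.

```bash
python3 -m inch '0 0.02 0 0 0 0 0;0 0.04 0 0 0 0 0;0 0.07 0 0 0 0 0;0 0.10 0 0 0 0 0;0 0.13 0 0 0 0 0;0 0.16 0 0 0 0 0;0 0.16 0 0 0 0 0' ; python3 st.py -64.5 35 37; python3 - <<'E'
from h import *
from station import arm
s=arm.get_state()
d={n:arm.grab_frame(n) for n in("wrist","side")}
f=d["wrist"];T=np.eye(4);T[:3,:3]=R.from_euler("xyz",s["ee_rot"]).as_matrix();T[:3,3]=s["eef_pos"]
f["extrinsics"]=np.linalg.inv(T@f["tool_from_camera"])
pickle.dump((s,d),open("f6.pkl","wb"))
for n in d: cv2.imwrite(f"pics/{n}6.png",cv2.cvtColor(d[n]["img"],cv2.COLOR_RGB2BGR))
a=cv2.imread("pics/side6.png")[150:250,240:340];cv2.imwrite("pics/c6.png",cv2.resize(a,None,fx=6,fy=6,interpolation=2))
E
```

```text
t: 8.6
eef_pos: [0.5653, 0.0064, 0.037]
ee_rot: [3.141, -0.001, -1.428]
force: [0.0, -2.8, 3.7]
width: 0.0877
t 8.6 chute [-112.9   34.4   37. ] rpy [ 3.1415e+00 -6.0000e-04 -1.4276e+00] F [ 0.  -2.8  3.7] w 0.0877
(array([-1.613e-01,  2.200e-03, -1.000e-04]), array([ 0.0001, -0.0005, -0.0009]))
```

View pics/wrist6.png

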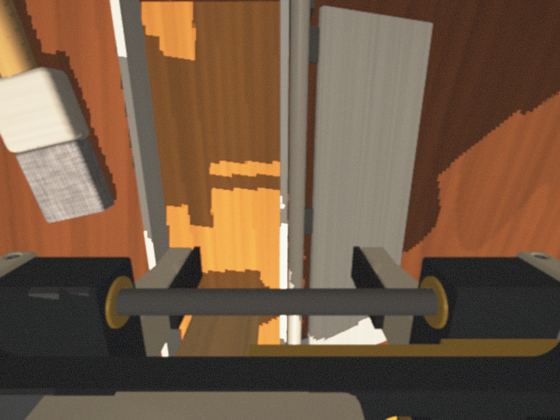

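View pics/c6.png

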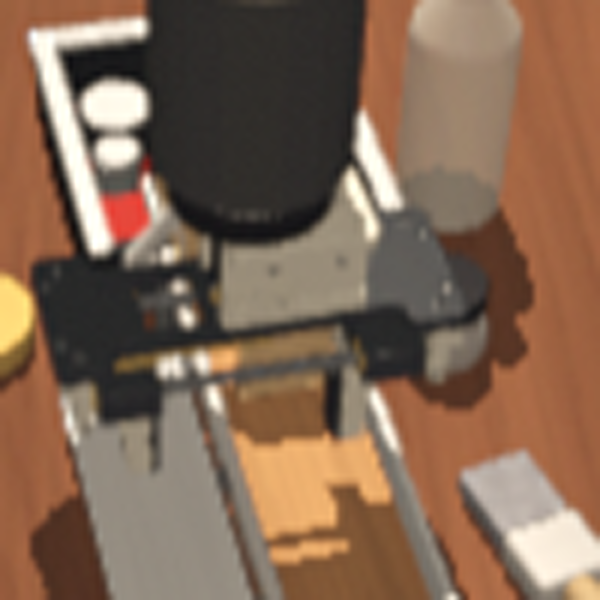

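```bash
python3 - <<'E'
from h import *
s,d=pickle.load(open("f6.pkl","rb"))
for u,v in((242,392),(322,388)):print((toC(back(d["side"],u/6+239.6,v/6+149.6,.008))*1e3).round(1))
for u,v in((270,375),(310,378)):print((toC(back(d["side"],u/6+239.6,v/6+149.6))*1e3).round(1))
E
```

```text
[-51.1  20.6   8. ]
[-57.1 -21.3   8. ]
[-144.5   31.7  117.6]
[-53.  -15.6  12.7]
```

The rack looks home: plate x ≈ -54 mm, depth reading -53. I'll release the bar by going straight up.

```bash
python3 -m inch '0 0 0 -0.03 0 0 0;0 0 0 -0.06 0 0 0;0 0 0 -0.09 0 0 0;0 0 0 -0.12 0 0 0;0 0 0 -0.15 0 0 0;0 0 0 -0.2 0 0 0;0 0 0 -0.3 0 0 0;0 0 0 -0.45 0 0 0;0 0 0 -0.6 0 0 0;0 0 0 -0.6 0 0 0'; python3 -m inch '0 0.5 0.6 0 0 0 0;0 0.5 0.6 0 0 0 0;0 0.5 0.6 0 0 0 0;0 0.5 0.6 0 0 0 0;0 0.5 0.6 0 0 0 0;0 0.5 0.6 0 0 0 0;0 0.5 0.6 0 0 0 0' ; python3 st.py; python3 - <<'E'
from h import *
from station import arm
d={n:arm.grab_frame(n) for n in("top","side")};s=arm.get_state()
pickle.dump((s,d),open("f7.pkl","wb"))
for n in d: cv2.imwrite(f"pics/{n}7.png",cv2.cvtColor(d[n]["img"],cv2.COLOR_RGB2BGR))
a=cv2.imread("pics/side7.png")[130:270,225:365];cv2.imwrite("pics/s7.png",cv2.resize(a,None,fx=4,fy=4,interpolation=2))
a=cv2.imread("pics/top7.png")[160:260,150:330];cv2.imwrite("pics/t7.png",cv2.resize(a,None,fx=4,fy=4,interpolation=2))
E
```

```text
t: 9.7
eef_pos: [0.5682, 0.0085, 0.2243]
ee_rot: [-3.131, 0.001, -1.426]
force: [0.2, 0.4, -0.1]
width: 0.0878
t: 10.4
eef_pos: [0.408, -0.1667, 0.2175]
ee_rot: [-3.14, 0.0, -1.429]
force: [0.3, 0.9, 0.9]
width: 0.0871
t 10.4 chute [-261.7  214.9  217.5] rpy [-3.1404e+00  2.0000e-04 -1.4285e+00] F [0.3 0.9 0.9] w 0.0871
```

View pics/t7.png

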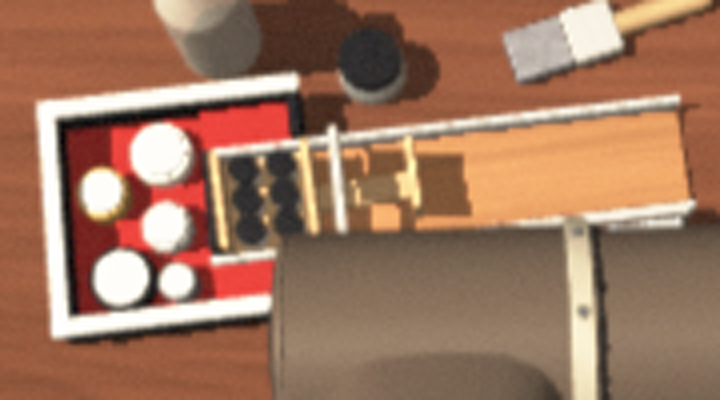

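View pics/s7.png

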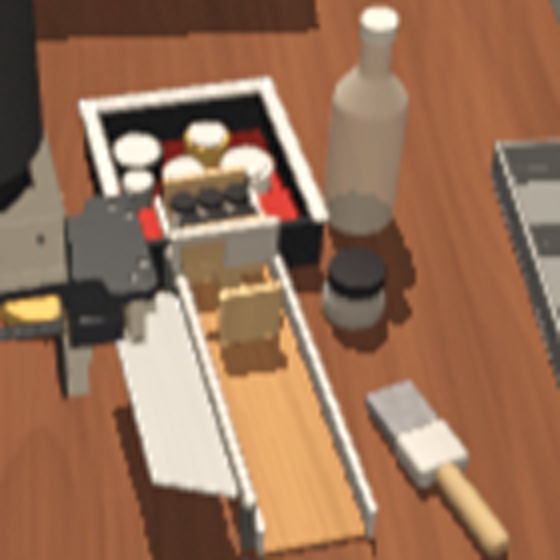

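```bash
python3 - <<'E'
from h import *
s,d=pickle.load(open("f7.pkl","rb"));t=d["top"];sd=d["side"]
f=lambda u,v,z:(toC(back(t,u/4+149.6,v/4+159.6,z))*1e3).round(1)
g=lambda u,v,z:(toC(back(sd,u/4+224.6,v/4+129.6,z))*1e3).round(1)
print("front board",f(208,155,.064),f(219,248,.064),"rear brd",f(301,140,.064),f(318,235,.064),"plate rear",f(413,140,.062),f(421,205,.062))
print("side plate top",g(220,293,.062),g(279,280,.062),"front board top",g(163,178,.064),g(250,163,.064))
print("expected home: front 90, rear -55; px front",[ (np.array(proj(t,toW([.09,y,.064])))-[149.6,159.6])*4 for y in(-.035,.035)],"plate",[ (np.array(proj(t,toW([-.055,y,.062])))-[149.6,159.6])*4 for y in(-.025,.025)])
a=cv2.imread("pics/top7.png")[190:230,195:265];cv2.imwrite("pics/t7b.png",cv2.resize(a,None,fx=11,fy=11,interpolation=2))
E
```

```text
front board [ 91.9 -31.   64. ] [89.7 37.4 64. ] rear brd [ 24.8 -34.2  64. ] [19.3 36.3 64. ] plate rear [-54.9 -25.2  62. ] [-55.5  22.9  62. ]
side plate top [-51.1  22.9  62. ] [-46.7 -24.9  62. ] front board top [87.8 38.4 64. ] [ 91.7 -36.3  64. ]
expected home: front 90, rear -55; px front [array([210.11964118, 149.28815006]), array([218.27332042, 244.72285687])] plate [array([413.19328726, 140.27054005]), array([420.6692708 , 207.95080222])]
```

View pics/t7b.png

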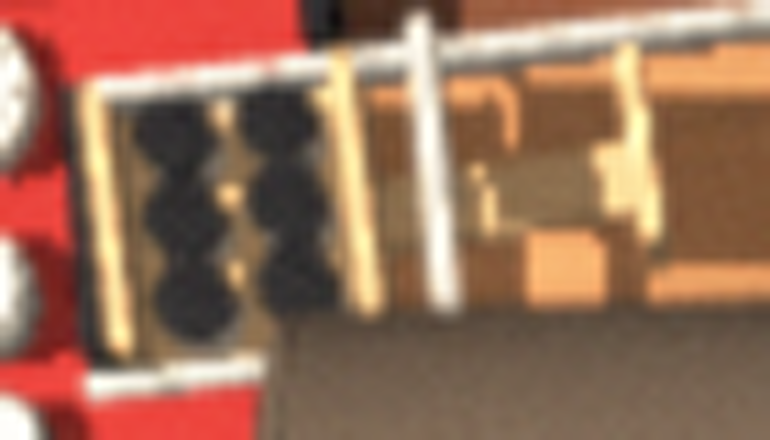

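Flap closed, rack at home by pixel match (plate at 413,140 / 421,205 against predicted 413,140 / 421,208). There may be a slight yaw, so I'll check from above with the wrist camera.

```bash
python3 st.py 20 60 230; python3 -m inch '0 -0.94 -0.515 -0.05 0 0 0;0 -0.94 -0.515 -0.05 0 0 0;0 -0.94 -0.515 -0.05 0 0 0;0 -0.94 -0.515 -0.05 0 0 0;0 -0.94 -0.515 -0.05 0 0 0;0 -0.94 -0.515 -0.05 0 0 0;0 -0.94 -0.515 -0.05 0 0 0;0 -0.94 -0.515 -0.05 0 0 0;0 -0.94 -0.515 -0.05 0 0 0;0 -0.94 -0.515 -0.05 0 0 0'; python3 st.py; python3 - <<'E'
from h import *
from station import arm
s=arm.get_state();f=arm.grab_frame("wrist")
T=np.eye(4);T[:3,:3]=R.from_euler("xyz",s["ee_rot"]).as_matrix();T[:3,3]=s["eef_pos"]
f["extrinsics"]=np.linalg.inv(T@f["tool_from_camera"]);pickle.dump(f,open("f8.pkl","wb"))
cv2.imwrite("pics/wrist8.png",cv2.cvtColor(f["img"],cv2.COLOR_RGB2BGR))
E
```

```text
t 10.5 chute [-261.1  213.9  217.2] rpy [-3.1410e+00  1.0000e-04 -1.4267e+00] F [ 0.8  1.  -0.9] w 0.0877
(array([-0.937 , -0.5129, -0.0422]), array([-0.0005,  0.0001, -0.    ]))
t: 11.5
eef_pos: [0.5205, 0.1345, 0.2317]
ee_rot: [3.141, -0.0, -1.427]
force: [0.8, 0.9, 0.0]
width: 0.0879
t 11.5 chute [ 20.3  60.3 231.7] rpy [ 3.1409e+00 -2.0000e-04 -1.4268e+00] F [0.8 0.9 0. ] w 0.0879
```

View pics/wrist8.png

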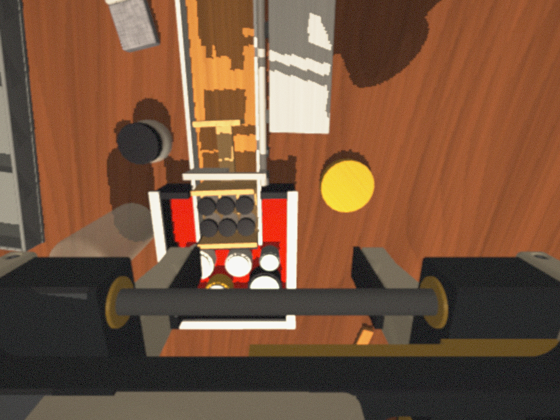

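```bash
python3 - <<'E'
from h import *
f=pickle.load(open("f8.pkl","rb"))
P=lambda *p:np.array(proj(f,toW(np.array(p)/1e3))).round(1)
print("exp front",P(90,-35,64),P(90,35,64),"plate",P(-55,-25,62),P(-55,25,62),"stop",P(90,-30,50),P(90,30,50),"trunk front",P(25,-84,55),P(25,84,55))
a=cv2.imread("pics/wrist8.png")[105:265,170:280];cv2.imwrite("pics/w8b.png",cv2.resize(a,None,fx=5,fy=3.7 and 5,interpolation=2)[:800])
a=cv2.imread("pics/wrist8.png")[160:260,170:290];cv2.imwrite("pics/w8b.png",cv2.resize(a,None,fx=6,fy=6,interpolation=2))
E
```

```text
exp front [195.5 247.7] [254.3 247.7] plate [194.3 120.6] [241.9 120.6] stop [202.4 242.8] [251.1 242.8] trunk front [150.3 192.8] [296.2 192.8]
```

View pics/w8b.png

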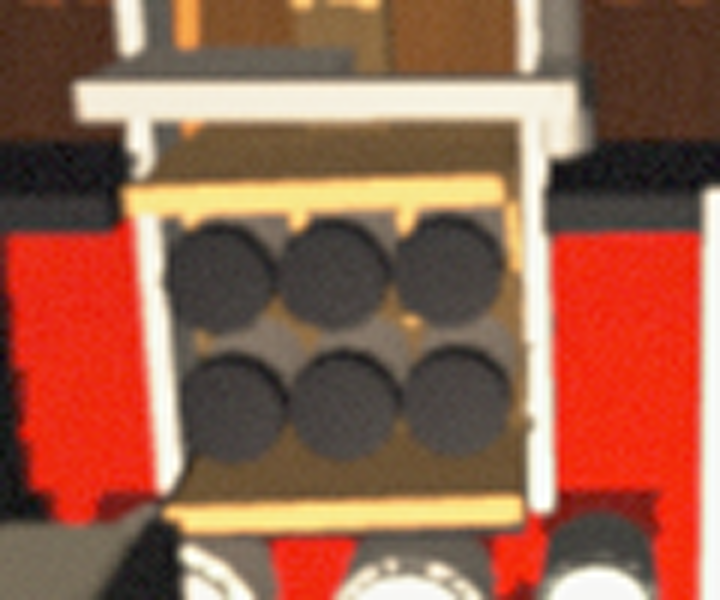

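```bash
python3 - <<'E'
from h import *
from station import arm
f=pickle.load(open("f8.pkl","rb"));s=arm.get_state();print(s["t"],s["force"].round(1))
for n,u,v,z in(("tin",347,184,.018),("jar",137,143,.046)):print(n,(toC(back(f,u,v,z))*1e3).round(1))
print(arm.job_done())
E
```

```text
11.55 [-0.3  0.3  0.2]
tin [ 23.1 150.7  18. ]
jar [-30.4 -95.6  46. ]
the job is handed in; nothing more can be done
None
```

The rack is in the trunk against the end stop and the flap has closed behind it. I handed the job in at about 11.6 s of the 38 s allowed.

**What I did:** One finger pressed the bar and held the flap at about 0.9 rad. The other finger pushed the rack by its upright plate until it met the stop, where the side force rose to about 15 N. I then backed off the plate with the flap still up, went straight up to let the bar go, and moved clear.

**Last checks:**
- **Rack position:** in the top camera the plate's rear face measures about -55 mm, which is home. The front board measures 90 to 92 mm, against the stop at 90 mm. The side camera read the plate's rear face at -47 to -51 mm, but its pixels are coarse and its front-board reading of 88 to 92 mm agreed.
- **Skew, left as it was:** the rack sits about 1.6° askew within the channel's play. One front corner touches the stop, and the corner on the press bar's side is up to about 2 mm short. I did not push again to square it.
- **Flap:** closed over the stem, with the pots wholly past it.
- **Bystanders:** the tin and cream jar measured within about 4 mm of their first positions, which is within reading error. The bottle and brush looked unmoved in the pictures. I did not re-measure the mug, spray can, glue jar or mirror, but the arm did not press on anything near them.
- **Robot:** touching nothing, with the force reading near zero.

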